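Close the amber hood of the photoreactor

ROBOT

A 7-joint arm with a two-finger parallel gripper is mounted at the origin on a cart in front of the work surface, level with it; the furniture and walls round the work are solid. World frame = base frame: x ahead of the robot, y to its left, z up, the work surface at z = 0. Lengths are in m, angles in rad, forces in N, time in s.
With the tool pointing down it reaches from about 0.35 to 0.9 m from the base axis. Payload 19.9 kg.
Tool frame: the origin (TCP) lies between the finger pads; the fingertips stand finger_overhang ahead of it and the grasp point (between the pads) lies 3 mm ahead of it (finger_overhang is the distance from the TCP to the fingertips, in m); z points along the fingers, y is the line along which they close (so a half turn about z gives the same grasp; the last joint's range is limited). The gripper opens to 94 mm and grips with 3 to 60 N. Pads are 16 mm wide; open, the fingers measure 119 mm over their backs; the gripper's body (75 mm by 177 mm) begins 78 mm behind the grasp point.
Start: joints at [-1.2, 0.417, -0.01, 1.614, 0.005, 1.111, -0.053], TCP at [0.251, 0.572, 0.227] pointing down, gripper open.
Joint ranges: [-2.81, 2.81], [-0.39, 2.02], [-1.27, 1.25], [0.06, 2.57], [-1.19, 4.33], [0.19, 2], [-2.82, 2.82]. Speed limits (rad/s): [1.89, 1.89, 2.39, 2.39, 3.01, 3.01, 3.01].

INTERFACE

Orientations are given as a rotation vector (axis times angle).
In Python, from workcell import state, snapshot, finish_job, finger_overhang gives the robot as it stands.
- The arm moves only by the shell command python3 -m creep 'ROWS'. ROWS is JSON, a list of rows, each a list of 7 numbers: the turn, a rotation vector about the tool's x, y, z scaled (see below), then the shift along the tool's x, y, z scaled (see below), then the opening, from 0 (shut) to 1 (fully open). A call has 1 to 12 rows; each row shifts and turns the commanded pose from where the row before left it, along the tool's axes as they then stand; what a row does not reach is not made up. The controller multiplies each number of a shift by 5 cm and each number of a turn by 6 degrees. A row lasts 1/10 s, in which the tool goes at most 50 mm and 8.59 degrees, less where a joint would pass 70% of its speed; a pose out of reach is approached as far as the arm can. A call with a number of a shift or a turn outside -1 to 1 is refused whole. A call with a gripper value outside its range is refused whole. The fingers move at their own pace and stop on an object; the grip force is fixed at half the most. Time passes only in rows, so rows that do not move let the fingers close. It gives the time, the measured TCP pose, the force, the opening and the grip force at its end, in the units of the state.
- state(): the state, without advancing time (a new reading comes with each control period).
- snapshot(name): name is "scene" or "top"; returns a dict with "frame" (480x640x3 uint8, blue, green, red), "depth" (480x640 float32, m along the optical axis (not along the pixel's ray), 0 where there is no reading), "intrinsics" (3x3 intrinsics, pixels), "k1" (the pictures are not rectified: a ray, as slopes to the right and down, at radius r is drawn at 1 + k1 r^2 times it, then the intrinsics apply), "R" (3x3) and "t" (3): a world point X has camera coordinates R X + t. Camera axes: x right, y down, z forward; pixel columns grow to the right and rows downward; lengths in m; the calibration is good to about 2 mm. A picture is of the moment at which its call begins.
- finish_job(): hands the job in; it is judged then, once.
The state is a dict: "time_s": time; "joints": joint angles; "joint_vel": joint speeds; "joint_torque": joint torques, N m; "ee_pos": TCP position; "orientation": TCP orientation; "contact_force": force on the tool from outside, world axes, zero at the start; "wrist_torque": the same for the moment, N m; "gripper_width": finger opening in m; "finger_force": force on a finger pad.
Only numpy, scipy, OpenCV 4.12 (cv2) and the standard library are available. Lean on these libraries where they do the work, as an engineer would, in place of code of your own. Each camera call takes 0.05 s, during which the arm holds its last target. There are 200 camera calls.

TASK

Push the blue stand with its two tubes back along its lane until it rests against the rear fence of the photoreactor. Then swing the amber hood over it and lower it gently, without letting it slam, until it lies fully shut, and last push the red-knobbed catch all the way back over the hood's steel lip. Keep the tubes upright, leave the things standing round the reactor where they are, and let go.

Things in the scene. Friction and masses are not known exactly. Their poses are not given: they have to be found in the camera images.
- reactor: white flat bench instrument fixed on the worktop, 250 x 250 mm, its deck 40 mm above it. Origin on the worktop; x points from its front edge (x = -140 mm, robot side) to its rear edge (+110 mm), y to its left (edges at +-125 mm), z up. Coordinates below called local are in this frame. Its black lamp head (60 mm above the deck) stands behind the fence
- fence (a point): middle of the foot of the fence's front face, on the deck (local x = +22, y = -10, z = 40 mm). The aluminium fence, 22 mm high, ends the stand's lane, which runs along local x from the front edge, centred on local y = -10 mm, 60 mm wide between two rails 10 mm high
- tube_stand: loose blue block 40 (x) x 48 (y) x 22 mm high with two small blue-capped tubes, 58 mm high in all, 60 to 130 g. Origin at the centre of its underside, x and y along its sides. It stands in the lane on the deck near the front; against the fence its origin is at local x = +2 mm. If it is not pushed back, the hood's front wall may come down on it
- hood (a joint): hinge of the amber hood, rad: 0 is fully shut (its stop), about 1.5 is standing upright, open, at the reactor's left. Stiff friction hinge: it stays at any angle; 1 to 4 N at its free edge move it. Opened, its flat top panel faces left: pushing that outer face near the free edge to the right and then down shuts it
- hood_edge (a point): middle (local x = +20 mm) of the hood's free upper edge: the outer corner of its top panel, 172 mm across from the hinge and 85 mm above the hood's rim
- hood_hinge (a point): point on the hood's hinge line, which runs along local x at y = +107, z = 46 mm, level with the hood's middle (local x = +20 mm). Shut, the hood is a box open below, 85 mm high above this line, reaching 172 mm from it to the right (local -y), 140 mm long (local x = -50 to +90 mm), walls 4 mm, 0.3 kg; a steel lip stands out at the rim of its right wall
- catch (a joint): sliding catch on the right of the deck, m: 0 is fully forward (open), 0.040 is fully back against its stop, over the hood's steel lip. It slides along local +x, away from the robot, with about 1.5 N of friction and stays where it is left
- catch_knob (a point): centre of the top face of the catch's red knob: 14 mm along x, 18 mm along y, 26 mm high, on a low steel slide; at local y = -105 mm, top 84 mm above the worktop, knob's underside 58 mm. Open it stands at local x = -71 mm, pushed home at -31 mm
- timer: loose bystander: white bench timer 58 x 73 x 38 mm, to the right of the reactor; origin at the centre of its underside; leave it alone
- spare_vial: loose bystander: small vial with black cap, 27 mm across, 62 mm tall, left in front of the reactor; origin at the centre of its underside; leave it standing
- tape: loose bystander: cream roll of tape, 73 mm across, 19 mm high, right in front of the reactor; origin at the centre of its underside; leave it alone
- stopper: loose bystander: black rubber stopper 24 mm across, 25 mm high, left of the reactor; origin at the centre of its underside; leave it alone
Things that resemble listed ones, but are neither listed nor needed, are in the scene too. Leave any pink look-alike of the tube_stand alone.

How it is judged:
On the way, in this order (a step that is already met when the one before it is completed fails the run):
1. the tube stand rests against the rear fence, upright, the hood still open (x of tube_stand in the frame of reactor between -0.006 and 0.01 m and y of tube_stand in the frame of reactor between -0.022 and 0.002 m and z of tube_stand in the frame of reactor below 0.046 m and angle between tube_stand's own z axis and vertical below 0.1 rad and value of joint hood above 0.6 rad and value of joint catch below 0.02 m), for 0.2 s.
2. the hood lies fully shut over the stand, the catch not yet pushed back (x of tube_stand in the frame of reactor between -0.006 and 0.01 m and y of tube_stand in the frame of reactor between -0.022 and 0.002 m and z of tube_stand in the frame of reactor below 0.046 m and angle between tube_stand's own z axis and vertical below 0.1 rad and value of joint hood below 0.03 rad and value of joint catch below 0.02 m), for 0.2 s.
3. the catch is pushed fully back, the hood still shut (value of joint hood below 0.03 rad and value of joint catch above 0.036 m), for 0.2 s.
At the end, for the whole second after the job is handed in: The stand stands upright (within 0.1 rad) on the deck in its lane, within 8 mm of touching the rear fence and at rest, the hood is shut to within 0.03 rad, and the catch is within 4 mm of its rear stop (all of step 3 and x of tube_stand in the frame of reactor between -0.006 and 0.01 m and y of tube_stand in the frame of reactor between -0.022 and 0.002 m and z of tube_stand in the frame of reactor below 0.046 m and angle between tube_stand's own z axis and vertical below 0.1 rad and linear speed of tube_stand below 0.01 m/s).
It fails at once if the hood is slammed: it closes faster than 1.5 rad/s (about 0.29 m/s at its free edge) within the last 0.35 rad (value of joint hood below 0.35 rad and velocity of joint hood below -1.5 rad/s).
It fails at once if the tube stand is tipped by more than 0.5 rad (angle between tube_stand's own z axis and vertical above 0.5 rad).
It fails at once if the hood is brought down on the tube stand with more than 5 N (contact force between hood and tube_stand above 5 N).
It fails at once if a bystander (timer, spare vial, tape, stopper) is moved by more than 30 mm or knocked over (distance of any of timer, spare_vial, tape, stopper from where it was at the start of the episode above 0.03 m or angle between any of spare_vial, stopper's own z axis and vertical above 0.5 rad).
It also fails if it takes over 64 s, if anything falls off the work surface, if the arm or the gripper's body presses on something with over 40 N, if the wrist force passes 120 N, or if a joint passes its speed limit or range.

## Working session

There is one attempt and no reset: what is moved stays moved. The work goes in short steps, Python scripts to look and compute and a shell command to move; the robot and the scene stay as the last step left them, time stands still between calls to the robot, and variables do not carry over. Pictures are saved under pics/ and viewed, at most 10 in all, crops included, and the job is handed in when it is done.

```bash
mkdir -p pics; ls
python3 - <<'E'
from workcell import state,snapshot,finger_overhang
import cv2,numpy as np
print(finger_overhang); s=state(); print({k:np.round(v,3) if not isinstance(v,str) else v for k,v in s.items()})
for n in("scene","top"):
    d=snapshot(n); np.savez(n+"0.npz",**d); cv2.imwrite(f"pics/{n}0.png",d["frame"]); print(n,d["intrinsics"],d["k1"],d["R"],d["t"])
E
```

```text
pics
0.022
{'time_s': np.float64(0.0), 'joints': array([-1.2  ,  0.418, -0.01 ,  1.614,  0.005,  1.111, -0.053]), 'joint_vel': array([ 0.   , -0.   ,  0.002,  0.001, -0.001,  0.   , -0.   ]), 'joint_torque': array([ 0.0000e+00, -8.5126e+01,  6.3900e-01, -4.2600e+01, -4.9000e-02,
        1.8000e-02,  0.0000e+00]), 'ee_pos': array([0.251, 0.572, 0.227]), 'orientation': array([-6.440e-01, -3.075e+00,  2.000e-03]), 'contact_force': array([ 0.531,  0.202, -0.026]), 'wrist_torque': array([ 0.022, -0.001,  0.031]), 'finger_force': np.float64(0.0), 'gripper_width': np.float64(0.094)}
scene [[541.51883327   0.         320.10100255]
 [  0.         541.51883327 247.38388264]
 [  0.           0.           1.        ]] -0.01922622338591888 [[-0.46647637 -0.88445266  0.01197008]
 [-0.53392966  0.2707635  -0.80100327]
 [ 0.70520842 -0.38004028 -0.59854029]] [0.28553894 0.31960948 1.18571522]
top [[562.23416557   0.         331.4997169 ]
 [  0.         562.23416557 234.1059814 ]
 [  0.           0.           1.        ]] -0.04807418506080025 [[-6.07893880e-02 -9.98150462e-01 -5.52950259e-04]
 [-9.75161765e-01  5.95075205e-02 -2.13350387e-01]
 [ 2.12988692e-01 -1.24302235e-02 -9.76975592e-01]] [0.07953329 0.49439897 1.19520005]
```

View pics/scene0.png

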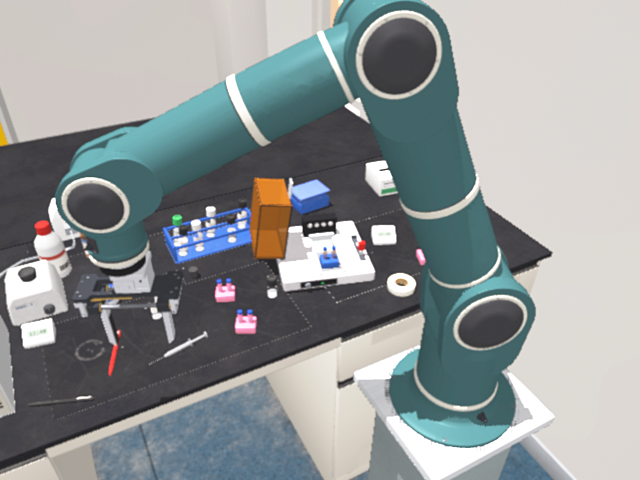

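View pics/top0.png

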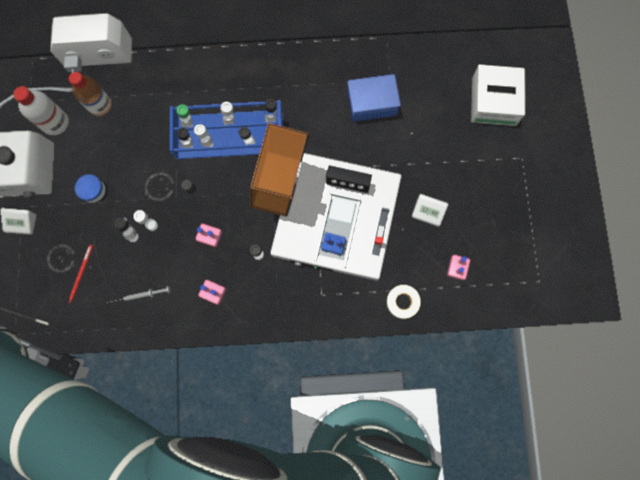

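The scene view shows the reactor at (325,255), the open amber hood at (270,220), the blue stand at (330,258) and the red knob at (362,245). The top view has the reactor at (335,215), stand (333,243), knob (379,240), hood (280,170), vial (256,252), tape (403,302), timer (429,209) and stopper (187,186).

Stand candidates in the top view are blue (333,243), and pink (208,235), (211,292) and (459,266). The blue one, in the lane on the deck, fits. I'll measure and confirm it in a crop.

```bash
cat > h.py <<'E'
import numpy as np,cv2
from workcell import state,snapshot
def load(n): return dict(np.load(n))
def ray(d,uv):
    uv=np.atleast_2d(np.asarray(uv,float)); K=d["intrinsics"]
    m=(uv-[K[0,2],K[1,2]])/[K[0,0],K[1,1]]; s=m.copy(); 
    for _ in range(10): s=m/(1+float(d["k1"])*(s**2).sum(1,keepdims=True))
    v=np.c_[s,np.ones(len(s))]; R=d["R"]
    return -R.T@d["t"], v@R
def plane(d,uv,z):
    o,v=ray(d,uv); return o+v*((z-o[2])/v[:,2])[:,None]
def depth(d,mask):
    r,c=np.nonzero(mask); z=d["depth"][r,c]; k=z>0
    o,v=ray(d,np.c_[c,r][k]); return o+v*z[k][:,None]
def two(da,ua,db,ub):
    oa,va=ray(da,ua); ob,vb=ray(db,ub); va,vb=va[0],vb[0]
    s=np.linalg.lstsq(np.c_[va,-vb],ob-oa,rcond=None)[0]
    pa,pb=oa+va*s[0],ob+vb*s[1]; return (pa+pb)/2,np.linalg.norm(pa-pb)
def hsv(d,lo,hi,box):
    m=cv2.inRange(cv2.cvtColor(d["frame"],cv2.COLOR_BGR2HSV),np.array(lo),np.array(hi)); k=np.zeros_like(m)
    x0,y0,x1,y1=box; k[y0:y1,x0:x1]=m[y0:y1,x0:x1]; return k
E
cat > m1.py <<'E'
from h import *
np.set_printoptions(precision=4,suppress=True)
t=load("top0.npz"); s=load("scene0.npz")
w=hsv(t,(0,0,110),(180,50,255),(262,145,408,285))
P=depth(t,w); print("deck z hist",np.histogram(P[:,2],bins=np.arange(0,.12,.01)))
w=cv2.morphologyEx(w,cv2.MORPH_OPEN,np.ones((3,3)))
cs=max(cv2.findContours(w,0,2)[0],key=cv2.contourArea); hull=cv2.convexHull(cs)
ap=cv2.approxPolyDP(hull,4,True)[:,0]; print("poly",ap.tolist()); print(plane(t,ap,.04)[:,:2])
for nm,lo,hi,bt,bs in (("red",(0,130,80),(8,255,255),(368,215,392,260),(352,230,372,256)),("red2",(170,130,80),(180,255,255),(368,215,392,260),(352,230,372,256)),("blue",(100,120,40),(130,255,255),(310,215,360,265),(312,240,345,275))):
    for n,d,b in(("top",t,bt),("scene",s,bs)):
        m=hsv(d,lo,hi,b); 
        if m.any():
            r,c=np.nonzero(m); Q=depth(d,m); print(nm,n,len(r),"px",c.mean(),r.mean(),[c.min(),r.min(),c.max(),r.max()],"depth med",np.median(Q,0),"zmax",np.percentile(Q[:,2],[2,50,98]))
a=hsv(t,(5,120,40),(20,255,255),(240,115,315,220)); Q=depth(t,a); print("amber",len(Q),Q.min(0),Q.max(0),np.percentile(Q[:,2],[5,50,95,99]))
c1=cv2.resize(t["frame"][115:290,240:440],None,fx=4,fy=3.4*1,interpolation=2); 
c2=cv2.resize(s["frame"][170:310,240:420],None,fx=4,fy=4,interpolation=2)
cv2.imwrite("pics/ct.png",c1[:600]); cv2.imwrite("pics/cs.png",c2)
E
python3 m1.py
```

```text
deck z hist (array([  51,    4,   33, 5931, 3458,  246,   72,    4,   29,   30,   10]), array([0.  , 0.01, 0.02, 0.03, 0.04, 0.05, 0.06, 0.07, 0.08, 0.09, 0.1 ,
       0.11]))
poly [[304, 153], [400, 174], [377, 279], [296, 264], [270, 253]]
[[ 0.6974  0.1011]
 [ 0.633  -0.1168]
 [ 0.3939 -0.045 ]
 [ 0.4382  0.1319]
 [ 0.4665  0.1887]]
red top 47 px 378.4468085106383 240.2127659574468 [np.int64(375), np.int64(237), np.int64(382), np.int64(244)] depth med [ 0.4723 -0.0507  0.0827] zmax [0.0733 0.0827 0.0882]
red scene 57 px 361.4736842105263 244.87719298245614 [np.int64(358), np.int64(240), np.int64(365), np.int64(249)] depth med [ 0.467  -0.0516  0.0782] zmax [0.0098 0.0782 0.0878]
red2 scene 3 px 362.3333333333333 243.66666666666666 [np.int64(358), np.int64(240), np.int64(365), np.int64(249)] depth med [ 0.563  -0.1269  0.0019] zmax [0.0011 0.0019 0.0387]
blue top 338 px 333.07100591715977 243.15976331360946 [np.int64(322), np.int64(233), np.int64(344), np.int64(254)] depth med [0.4745 0.0469 0.0615] zmax [0.0554 0.0615 0.0992]
blue scene 206 px 328.5873786407767 260.52912621359224 [np.int64(320), np.int64(246), np.int64(338), np.int64(267)] depth med [0.4635 0.052  0.0612] zmax [0.046  0.0612 0.0985]
amber 3401 [ 0.5389  0.0879 -0.0062] [0.7854 0.2268 0.2325] [0.1069 0.2203 0.2277 0.2296]
```

View pics/ct.png

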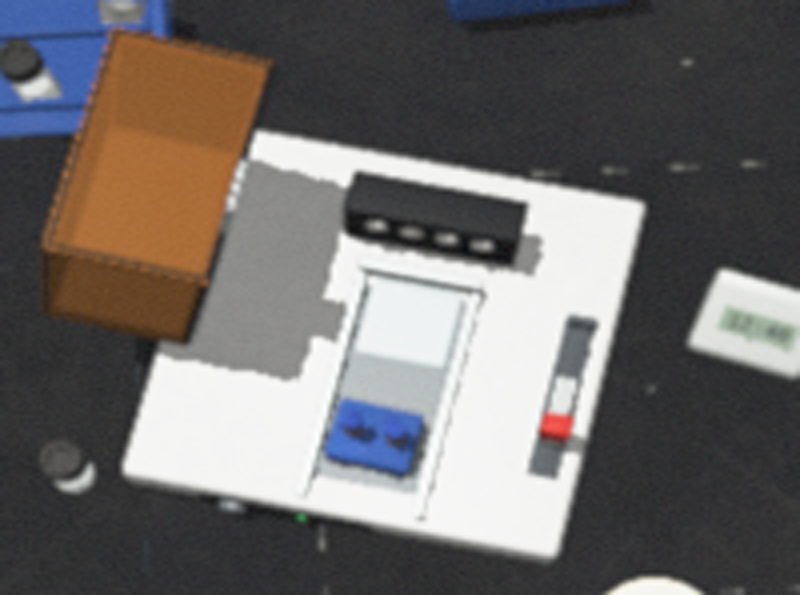

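View pics/cs.png

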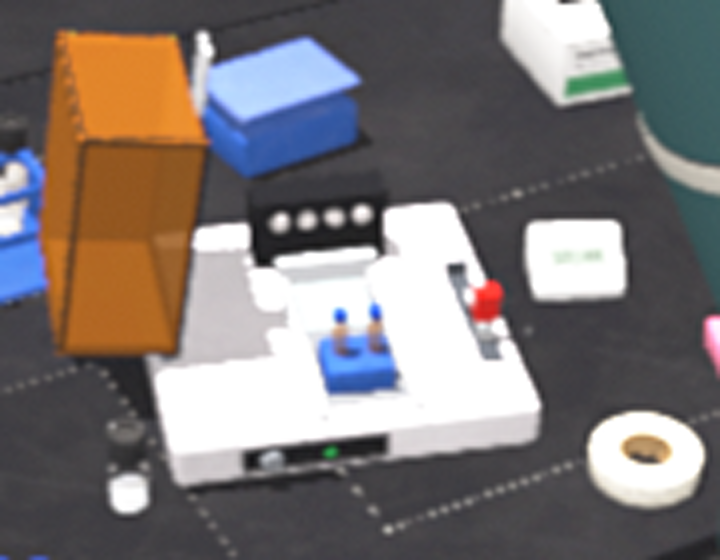

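The crops confirm it: the only blue two-tube block is in the lane, at (333,243) in the top view, and the pink ones lie well off the reactor. The knob is red and forward at (378,240), and the hood stands open on the left. Next I'll refine the reactor pose.

```bash
cat > m2.py <<'E'
from h import *
np.set_printoptions(precision=4,suppress=True)
t=load("top0.npz"); s=load("scene0.npz")
w=hsv(t,(0,0,110),(180,50,255),(262,145,408,285)); w=cv2.morphologyEx(w,cv2.MORPH_OPEN,np.ones((3,3)))
C=max(cv2.findContours(w,0,cv2.CHAIN_APPROX_NONE)[0],key=cv2.contourArea)[:,0].astype(float)
def edge(a,b,z,tol=2.5,trim=6):
    a,b=np.array(a,float),np.array(b,float); u=(b-a)/np.linalg.norm(b-a); n=np.array([-u[1],u[0]])
    k=(abs((C-a)@n)<tol)&((C-a)@u>trim)&((C-a)@u<np.linalg.norm(b-a)-trim)
    P=plane(t,C[k],z)[:,:2].astype(np.float32); vx,vy,x,y=cv2.fitLine(P,cv2.DIST_HUBER,0,.01,.01).ravel(); return np.array([vx,vy]),np.array([x,y]),k.sum()
E={k:edge(*v) for k,v in dict(rear=((304,153),(400,174),.04),right=((400,174),(377,279),.04),left=((284,215),(271,250),.04),front=((296,264),(377,279),0.0)).items()}
for k,(v,p,n) in E.items():
    a=np.degrees(np.arctan2(v[1],v[0])); print(k,n,"yaw",(a+45)%90-45,p)
yaw=np.radians(np.mean([((np.degrees(np.arctan2(*E[k][0][::-1]))+45)%90)-45 for k in("rear","right")]))
X=np.array([np.cos(yaw),np.sin(yaw)]); Y=np.array([-X[1],X[0]])
print("yaw",np.degrees(yaw),"rear x",E["rear"][1]@X,"front x",E["front"][1]@X,"right y",E["right"][1]@Y,"left y",E["left"][1]@Y)
o=X*(E["rear"][1]@X+.001-.110)+Y*(E["right"][1]@Y-.001+.125); print("origin",o)
L=lambda P:np.c_[(P[:,:2]-o)@X,(P[:,:2]-o)@Y,P[:,2]]
for n,d,b in(("top",t,(368,215,392,260)),("scene",s,(352,230,372,256))):
    Q=L(depth(d,hsv(d,(0,130,80),(8,255,255),b))); Q=Q[Q[:,2]>.079]; print("knob top local",n,len(Q),np.median(Q,0),Q.min(0),Q.max(0))
for n,d,b in(("top",t,(310,215,360,265)),("scene",s,(312,240,345,275))):
    Q=L(depth(d,hsv(d,(100,120,40),(130,255,255),b))); k=(Q[:,2]>.056)&(Q[:,2]<.066); print("stand top local",n,k.sum(),np.median(Q[k],0),np.percentile(Q[k],[3,97],axis=0)); k=Q[:,2]>.085; print(" caps",k.sum(),np.median(Q[k],0) if k.any() else 0)
a=hsv(t,(5,120,40),(20,255,255),(240,115,315,220)); Q=L(depth(t,a)); k=Q[:,2]>.2; print("amber high",k.sum(),np.percentile(Q[k],[1,50,99],axis=0))
print("amber all",np.percentile(Q,[1,50,99],axis=0))
for n,p,z in(("vial",(256,250),.062),("tape",(403,301),.019),("timer",(429,209),.038),("stopper",(187,185),.025)):
    Pw=plane(t,[p],z); print(n,Pw,L(Pw))
print("two-view knob",two(t,(378.4,240.2),s,(361.5,244.9)))
E
python3 m2.py
```

```text
rear 85 yaw -16.513939 [ 0.6654 -0.0082]
right 93 yaw -16.45857 [ 0.5103 -0.0827]
left 12 yaw -18.260721 [0.5027 0.1785]
front 48 yaw -16.709671 [0.4186 0.0185]
yaw -16.486254 rear x 0.64041865 front x 0.39611992 right y 0.06548817 left y 0.3138522
origin [0.5633 0.0309]
knob top local top 40 [-0.0645 -0.1045  0.0829] [-0.0698 -0.1116  0.0793] [-0.0566 -0.0969  0.0889]
knob top local scene 26 [-0.0689 -0.1077  0.084 ] [-0.0753 -0.1154  0.0792] [-0.0583 -0.0975  0.0884]
stand top local top 268 [-0.0928 -0.0093  0.0609] [[-0.106  -0.0309  0.0569]
 [-0.0695  0.0127  0.0649]]
 caps 53 [-0.0876 -0.0152  0.0965]
stand top local scene 131 [-0.0994 -0.0082  0.0616] [[-0.1103 -0.0298  0.0563]
 [-0.0719  0.0125  0.0656]]
 caps 12 [-0.0925 -0.0095  0.0981]
amber high 2821 [[-0.0509  0.0868  0.207 ]
 [ 0.0142  0.1255  0.2216]
 [ 0.0867  0.1645  0.2298]]
amber all [[-0.0514  0.0871  0.0702]
 [-0.      0.1275  0.2203]
 [ 0.087   0.1722  0.2296]]
vial [[0.4709 0.2169 0.062 ]] [[-0.1414  0.1521  0.062 ]]
tape [[ 0.3438 -0.1009  0.019 ]] [[-0.1731 -0.1887  0.019 ]]
timer [[ 0.5465 -0.1758  0.038 ]] [[ 0.0425 -0.2029  0.038 ]]
stopper [[0.6416 0.3772 0.025 ]] [[-0.0232  0.3543  0.025 ]]
two-view knob (array([ 0.4729, -0.0529,  0.0747]), np.float64(0.0033479573562535466))
```

Checks: the reactor measures 250 mm across, the deck is at 40 mm, the stand's top at 61 mm, the knob's top at 83–84 mm, and the hood stands open at about 1.5 rad. In local coordinates the stand centre is at about (-90, -9). First I turn the tool so its y lies along local +x, which makes its x local +y and its z down, and close the fingers.

```bash
cat > w.py <<'E'
from h import *
from scipy.spatial.transform import Rotation as Ro
yaw=np.radians(-16.49); Z=np.array([[np.cos(yaw),-np.sin(yaw),0],[np.sin(yaw),np.cos(yaw),0],[0,0,1]]); O=np.array([.5633,.0309,0])
s=state(); p=Z.T@(s["ee_pos"]-O); T=Z.T@Ro.from_rotvec(s["orientation"]).as_matrix()
print("t %.2f local TCP mm"%s["time_s"],(p*1000).round(1),"tip z",round(1000*p[2]-22,1),"F local",(Z.T@s["contact_force"]).round(1),"tool y deg",np.degrees(np.arctan2(T[1,1],T[0,1])).round(2),"z tilt",T[:2,2].round(3),"w",round(float(s["gripper_width"]),3))
E
python3 -m creep '[[0,0,1,0,0,0,0],[0,0,1,0,0,0,0],[0,0,1,0,0,0,0],[0,0,1,0,0,0,0],[0,0,1,0,0,0,0],[0,0,1,0,0,0,0],[0,0,1,0,0,0,0],[0,0,1,0,0,0,0],[0,0,1,0,0,0,0],[0,0,1,0,0,0,0],[0,0,1,0,0,0,0],[0,0,1,0,0,0,0]]' ; python3 -m creep '[[0,0,0.9,0,0,0,0],[0,0,0.9,0,0,0,0],[0,0,0,0,0,0,0]]'; python3 w.py
```

```text
time_s: 1.3
ee_pos: [0.2506, 0.5723, 0.2271]
orientation: [2.333, 2.104, -0.001]
contact_force: [0.2, -1.3, 1.1]
gripper_width: 0.0022
finger_force: 0.0
time_s: 1.6
ee_pos: [0.2506, 0.5724, 0.2271]
orientation: [2.518, 1.878, -0.001]
contact_force: [-0.2, 0.1, -0.5]
gripper_width: 0.0005
finger_force: 0.0
t 1.60 local TCP mm [-453.6  430.4  227.1] tip z 205.1 F local [-0.2  0.  -0.5] tool y deg -0.06 z tilt [ 0.    -0.001] w 0.001
```

```bash
python3 -m creep '[[0,0,0,-0.73,0.53,0,0],[0,0,0,-0.73,0.53,0,0],[0,0,0,-0.73,0.53,0,0],[0,0,0,-0.73,0.53,0,0],[0,0,0,-0.73,0.53,0,0],[0,0,0,-0.73,0.53,0,0],[0,0,0,-0.73,0.53,0,0],[0,0,0,-0.73,0.53,0,0],[0,0,0,-0.73,0.53,0,0],[0,0,0,-0.73,0.53,0,0],[0,0,0,-0.73,0.53,0,0],[0,0,0,-0.73,0.53,0,0]]' >/dev/null; python3 -m creep '[[0,0,0,0,0,0,0],[0,0,0,0,0,0,0]]' | grep time; python3 w.py
```

```text
time_s: 3.0
t 3.00 local TCP mm [-135.    -7.7  227.4] tip z 205.4 F local [-0.5 -0.1  0.1] tool y deg 0.07 z tilt [-0. -0.] w 0.001
```

```bash
python3 -m creep '[[0,0,0,0,-0.06,0.5,0],[0,0,0,-0.04,0,0.6,0],[0,0,0,0,0,0.6,0],[0,0,0,0,0,0.6,0],[0,0,0,0,0,0.5,0],[0,0,0,0,0,0.3,0],[0,0,0,0,0,0.06,0],[0,0,0,0,0,0,0]]' | grep time; python3 w.py
```

```text
time_s: 3.8
t 3.80 local TCP mm [-138.6   -8.6   69.4] tip z 47.4 F local [ 0.9  0.1 -0. ] tool y deg 0.16 z tilt [-0.001 -0.   ] w 0.001
```

```bash
python3 -m creep '[[0,0,0,0,0.1,0,0],[0,0,0,0,0.1,0,0],[0,0,0,0,0.1,0,0],[0,0,0,0,0.06,0,0],[0,0,0,0,0.06,0,0],[0,0,0,0,0.06,0,0],[0,0,0,0,0.1,0,0],[0,0,0,0,0.12,0,0],[0,0,0,0,0.12,0,0],[0,0,0,0,0.12,0,0],[0,0,0,0,0.12,0,0],[0,0,0,0,0.12,0,0]]' | grep time; python3 w.py;  python3 -m creep '[[0,0,0,0,0.12,0,0],[0,0,0,0,0.12,0,0],[0,0,0,0,0.12,0,0],[0,0,0,0,0.12,0,0],[0,0,0,0,0.12,0,0],[0,0,0,0,0.06,0,0],[0,0,0,0,0,0,0]]' | grep time; python3 w.py
```

```text
time_s: 5.0
t 5.00 local TCP mm [-78.6  -9.2  69.4] tip z 47.4 F local [0.4 0.3 0.5] tool y deg 0.04 z tilt [-0. -0.] w 0.0
time_s: 5.7
t 5.70 local TCP mm [-45.7  -9.3  69.5] tip z 47.5 F local [0.6 0.3 0.4] tool y deg 0.02 z tilt [ 0. -0.] w 0.001
```

```bash
for i in 1; do python3 -m creep '[[0,0,0,0,0.06,0,0],[0,0,0,0,0.06,0,0],[0,0,0,0,0,0,0]]' | grep time; python3 w.py; python3 -m creep '[[0,0,0,0,0.06,0,0],[0,0,0,0,0,0,0]]' | grep time; python3 w.py; python3 -m creep '[[0,0,0,0,0.04,0,0],[0,0,0,0,0,0,0]]' | grep time; python3 w.py; done
```

```text
time_s: 6.0
t 6.00 local TCP mm [-39.8  -9.1  69.5] tip z 47.5 F local [-0.4 -0.8 -0.4] tool y deg 0.04 z tilt [ 0. -0.] w 0.001
time_s: 6.2
t 6.20 local TCP mm [-36.9  -9.1  69.5] tip z 47.5 F local [-0.5  0.1  1.4] tool y deg 0.04 z tilt [ 0. -0.] w 0.001
time_s: 6.4
t 6.40 local TCP mm [-35.   -9.1  69.5] tip z 47.5 F local [ 1.2  0.2 -0.4] tool y deg 0.03 z tilt [ 0. -0.] w 0.001
```

Run:
```python
from h import *
for n,b in(("top",(300,170,400,270)),("scene",(290,200,390,290))):
    d=snapshot(n); np.savez(n+"1.npz",**d); x0,y0,x1,y1=b
    cv2.imwrite(f"pics/{n}1.png",cv2.resize(d["frame"][y0:y1,x0:x1],None,fx=4,fy=4,interpolation=2))
a=[cv2.resize(cv2.imread(f"pics/{n}1.png"),(400,400)) for n in("top","scene")]; cv2.imwrite("pics/p1.png",np.hstack(a))
```

```text
(no output)
```

View pics/p1.png

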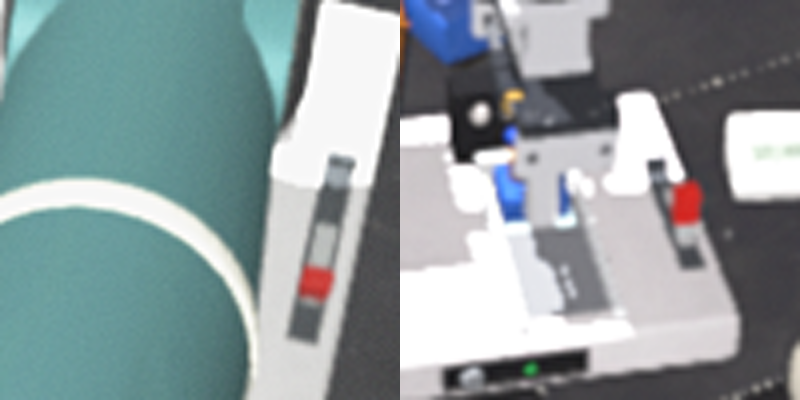

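The scene half shows the stand (about (510,190) in the crop) being pushed ahead of the fingers and close to the fence. The arm hides it in the top view. I'll keep pushing in small steps until the force rises.

```bash
python3 -m creep '[[0,0,0,0,0.04,0,0],[0,0,0,0,0,0,0]]' | grep time; python3 w.py; python3 -m creep '[[0,0,0,0,0.04,0,0],[0,0,0,0,0,0,0]]' | grep time; python3 w.py
```

```text
time_s: 6.7
t 6.70 local TCP mm [-32.9  -9.1  69.5] tip z 47.5 F local [-0.1  0.5  0. ] tool y deg 0.04 z tilt [ 0. -0.] w 0.0
time_s: 6.9
t 6.90 local TCP mm [-30.9  -9.2  69.5] tip z 47.5 F local [-0.3  0.2  0.4] tool y deg 0.04 z tilt [ 0. -0.] w 0.001
```

```bash
python3 -m creep '[[0,0,0,0,0.03,0,0],[0,0,0,0,0,0,0]]' | grep time; python3 w.py; python3 -m creep '[[0,0,0,0,0.03,0,0],[0,0,0,0,0,0,0]]' | grep time; python3 w.py
```

```text
time_s: 7.1
t 7.10 local TCP mm [-30.3  -9.2  69.3] tip z 47.3 F local [-4.7 -0.5  4.2] tool y deg 0.04 z tilt [-0.002 -0.   ] w 0.0
time_s: 7.3
t 7.30 local TCP mm [-30.2  -9.1  69.1] tip z 47.1 F local [-15.1  -0.2  11.6] tool y deg 0.06 z tilt [-0.005 -0.   ] w 0.0
```

Contact force rose at TCP x = -30.5 mm, exactly where the stand should meet the fence. I'll back off, lift clear over the hood, and check the stand and the space left of the hood.

```bash
python3 -m creep '[[0,0,0,0,-0.06,0,0],[0,0,0,0,-0.2,0,0],[0,0,0,0,-0.4,-0.1,0],[0,0,0,0,-0.2,-0.6,0],[0,0,0,0,0,-0.8,0],[0,0,0,0,0,-0.8,0],[0,0,0,0,0,-0.8,0],[0,0,0,0,0,-0.8,0],[0,0,0,0,0,-0.6,0],[0,0,0,0,0,-0.2,0],[0,0,0,0,0,0,0]]' | grep time; python3 w.py
python3 - <<'E'
import numpy as np
from h import *
exec(open("w.py").read().split("s=state()")[0].split("import *",1)[1])
t=load("top0.npz"); P=depth(t,np.ones((480,640),np.uint8)); L=(P-O)@Z
for y0,y1 in((.2,.25),(.25,.3),(.3,.35)):
    k=(L[:,0]>-.12)&(L[:,0]<.16)&(L[:,1]>y0)&(L[:,1]<y1); print("max z",y0,np.percentile(L[k,2],99.7).round(3))
r=.150; th=np.arange(1.5,-.001,-.1); C=np.c_[.107-r*np.cos(th)+.085*np.sin(th),.046+r*np.sin(th)+.085*np.cos(th)]
print("theta, TCP y, tip z; next deltas in units (x_tool, z_tool) per 0.1 rad")
D=np.diff(C,axis=0)/.05
for i in range(len(th)): print(th[i].round(2),((C[i]+[.008,0])*1000).round(1),(D[i]*[1,-1]).round(3) if i<len(D) else "")
E
```

```text
time_s: 8.4
t 8.40 local TCP mm [-71.1  -8.9 305.2] tip z 283.2 F local [ 0.3  0.4 -1.2] tool y deg 0.06 z tilt [0.001 0.002] w 0.0
max z 0.2 0.104
max z 0.25 0.102
max z 0.3 0.106
theta, TCP y, tip z; next deltas in units (x_tool, z_tool) per 0.1 rad
1.5 [189.2 201.6] [-0.318 -0.133]
1.4 [173.3 208.3] [-0.33 -0.1 ]
1.3 [156.8 213.3] [-0.338 -0.067]
1.2 [139.9 216.6] [-0.343 -0.033]
1.1 [122.7 218.2] [-0.345  0.002]
1.0 [105.5 218.1] [-0.343  0.036]
0.9 [ 88.3 216.3] [-0.337  0.07 ]
0.8 [ 71.5 212.8] [-0.329  0.104]
0.7 [ 55.  207.6] [-0.317  0.136]
0.6 [ 39.2 200.8] [-0.302  0.167]
0.5 [ 24.1 192.5] [-0.283  0.196]
0.4 [  9.9 182.7] [-0.262  0.223]
0.3 [ -3.2 171.5] [-0.239  0.249]
0.2 [-15.1 159.1] [-0.213  0.271]
0.1 [-25.8 145.6] [-0.185  0.291]
-0.0 [-35. 131.]
```

```bash
python3 -m creep '[[0,0,0,0.4,0.2,0,0],[0,0,0,0.6,0.24,0,0],[0,0,0,0.7,0.26,0,0],[0,0,0,0.7,0.26,0,0],[0,0,0,0.7,0.26,0,0],[0,0,0,0.7,0.26,0,0],[0,0,0,0.7,0.24,0,0],[0,0,0,0.48,0.1,0,0],[0,0,0,0,0,0,0]]' | grep time; python3 w.py
python3 - <<'E'
from h import *
exec(open("w.py").read().split("s=state()")[0].split("import *",1)[1])
for n,b in(("scene",(300,215,360,275)),("top",(310,190,372,260))):
    d=snapshot(n); np.savez(n+"2.npz",**d); m=hsv(d,(100,120,40),(130,255,255),b)
    Q=(depth(d,m)-O)@Z; k=(Q[:,2]>.056)&(Q[:,2]<.066)
    print(n,k.sum(),np.median(Q[k],0).round(4) if k.any() else 0,np.percentile(Q[k],[3,97],axis=0).round(4) if k.any() else 0)
d=load("scene2.npz"); cv2.imwrite("pics/s2.png",cv2.resize(d["frame"][150:310,230:430],None,fx=3.5,fy=3.5,interpolation=2))
E
```

```text
time_s: 9.3
t 9.30 local TCP mm [ 18.7 242.8 300.7] tip z 278.7 F local [-0.2 -0.3 -0.3] tool y deg 0.22 z tilt [-0.003 -0.002] w 0.001
scene 115 [-0.0101 -0.0081  0.0623] [[-0.0224 -0.0292  0.0569]
 [ 0.0448  0.0124  0.0653]]
top 236 [-0.0047 -0.0083  0.0608] [[-0.0175 -0.0293  0.0571]
 [ 0.0191  0.0132  0.0649]]
```

View pics/s2.png

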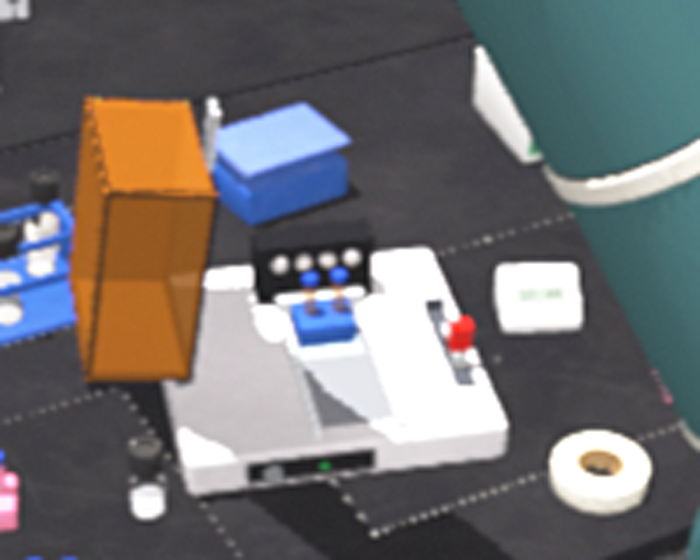

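The stand is upright against the fence, spanning about -18 to +19 mm in local x, and everything else is where it was. Next I descend left of the hood and begin the swing.

```bash
python3 -m creep '[[0,0,0,0,0,0.4,0],[0,0,0,0,0,0.5,0],[0,0,0,0,0,0.4,0],[0,0,0,0,0.02,0.26,0],[0,0,0,0,0,0,0]]' | grep time; python3 w.py; python3 -m creep '[[0,0,0,-0.3,0,0,0],[0,0,0,-0.3,0,0,0],[0,0,0,-0.16,0,0,0],[0,0,0,-0.1,0,0,0],[0,0,0,-0.1,0,0,0],[0,0,0,-0.1,0,0,0]]' | grep time; python3 w.py
```

```text
time_s: 9.9
t 9.90 local TCP mm [ 20.2 238.7 224.6] tip z 202.6 F local [ 0.2 -1.1 -0.7] tool y deg -0.02 z tilt [-0.002 -0.002] w 0.0
time_s: 10.5
t 10.50 local TCP mm [ 20.7 186.8 226.6] tip z 204.6 F local [-1.2 -0.4  0.3] tool y deg 0.06 z tilt [0. 0.] w 0.0
```

```bash
python3 -m creep '[[0,0,0,-0.16,0,-0.05,0],[0,0,0,-0.16,0,-0.05,0],[0,0,0,-0.16,0,-0.05,0],[0,0,0,-0.17,0,-0.05,0],[0,0,0,-0.17,0,-0.03,0],[0,0,0,-0.17,0,-0.03,0]]' | grep time; python3 w.py; python3 -m creep '[[0,0,0,-0.17,0,-0.02,0],[0,0,0,-0.17,0,-0.02,0],[0,0,0,-0.17,0,0,0],[0,0,0,-0.17,0,0,0],[0,0,0,-0.17,0,0.02,0],[0,0,0,-0.17,0,0.02,0]]' | grep time; python3 w.py
```

```text
time_s: 11.1
t 11.10 local TCP mm [ 20.8 136.8 239.8] tip z 217.8 F local [ 0.2  3.3 -1. ] tool y deg 0.04 z tilt [0. 0.] w 0.001
time_s: 11.7
t 11.70 local TCP mm [ 20.8  85.6 239.4] tip z 217.4 F local [ 0.4  2.7 -0.3] tool y deg 0.03 z tilt [ 0. -0.] w 0.0
```

```bash
python3 -m creep '[[0,0,0,-0.165,0,0.04,0],[0,0,0,-0.165,0,0.04,0],[0,0,0,-0.16,0,0.055,0],[0,0,0,-0.16,0,0.06,0],[0,0,0,-0.15,0,0.07,0],[0,0,0,-0.15,0,0.075,0],[0,0,0,-0.145,0,0.08,0],[0,0,0,-0.145,0,0.09,0],[0,0,0,-0.14,0,0.095,0],[0,0,0,-0.135,0,0.095,0]]' | grep time; python3 w.py; python3 -m creep '[[0,0,0,0,0,0,0]]' | grep time; python3 w.py
python3 - <<'E'
from h import *
d=snapshot("scene"); np.savez("scene3.npz",**d); cv2.imwrite("pics/s3.png",cv2.resize(d["frame"][150:310,230:430],None,fx=3.5,fy=3.5,interpolation=2))
E
```

```text
time_s: 12.7
t 12.70 local TCP mm [ 20.8  10.  204. ] tip z 182.0 F local [0.7 0.  2.1] tool y deg 0.04 z tilt [-0. -0.] w 0.001
time_s: 12.8
t 12.80 local TCP mm [ 20.5   9.5 203.6] tip z 181.6 F local [ 0.1 -0.8 -0.1] tool y deg -0.03 z tilt [-0.001 -0.001] w 0.001
```

View pics/s3.png

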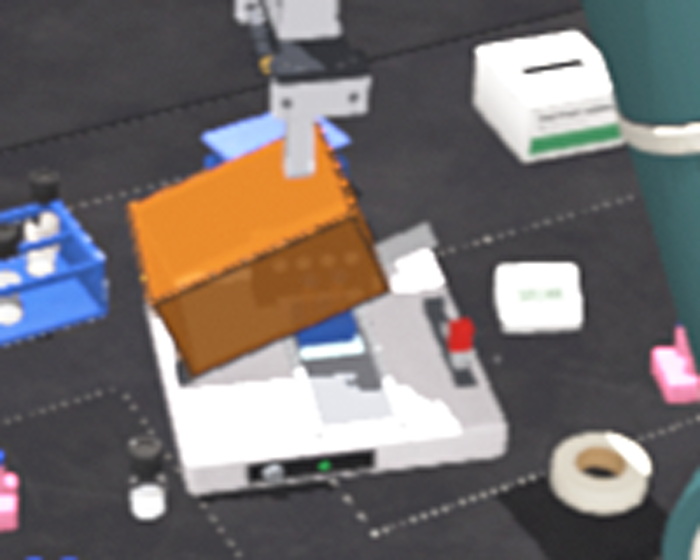

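The hood is at about 0.4 rad over the stand, with its front wall ahead of the stand, and the finger is on the panel near the free edge at crop (300,165). I'll lower it slowly from here.

```bash
python3 -m creep '[[0,0,0,-0.088,0,0.075,0],[0,0,0,-0.088,0,0.075,0],[0,0,0,-0.088,0,0.075,0],[0,0,0,-0.08,0,0.083,0],[0,0,0,-0.08,0,0.083,0],[0,0,0,-0.08,0,0.083,0],[0,0,0,-0.07,0,0.09,0],[0,0,0,-0.07,0,0.09,0],[0,0,0,-0.07,0,0.09,0]]' | grep time; python3 w.py;  python3 -m creep '[[0,0,0,-0.06,0,0.097,0],[0,0,0,-0.06,0,0.097,0],[0,0,0,-0.06,0,0.06,0],[0,0,0,0,0,0,0]]' | grep time; python3 w.py
```

```text
time_s: 13.75
t 13.75 local TCP mm [ 20.8 -25.4 166.9] tip z 144.9 F local [-0.3  0.5  0.3] tool y deg 0.04 z tilt [-0. -0.] w 0.0
time_s: 14.15
t 14.15 local TCP mm [ 20.7 -34.5 154.1] tip z 132.1 F local [-0.7 -0.2 -0.2] tool y deg 0.01 z tilt [-0.001 -0.   ] w 0.001
```

```bash
python3 -m creep '[[0,0,0,0,0,0.03,0],[0,0,0,0,0,0,0]]' | grep time; python3 w.py;  python3 -m creep '[[0,0,0,0,0,0.03,0],[0,0,0,0,0,0,0]]' | grep time; python3 w.py
```

```text
time_s: 14.35
t 14.35 local TCP mm [ 21.  -34.  153.4] tip z 131.4 F local [-0.3 -1.7  3.1] tool y deg 0.04 z tilt [0. 0.] w 0.0
time_s: 14.55
t 14.55 local TCP mm [ 21.1 -34.  153.1] tip z 131.1 F local [-10.6  -3.5  26.1] tool y deg 0.04 z tilt [0.    0.001] w 0.001
```

Firm contact came at panel height 131.1 mm, exactly the shut height. I'll hold briefly, lift off, and go round to the front of the knob.

```bash
python3 -m creep '[[0,0,0,0,0,0,0],[0,0,0,0,0,0,0],[0,0,0,0,0,0,0],[0,0,0,0,0,-0.1,0],[0,0,0,0,0,-0.3,0],[0,0,0,0,0,-0.4,0],[0,0,0,-0.2,-0.3,0,0],[0,0,0,-0.3,-0.6,0,0],[0,0,0,-0.3,-0.6,0,0],[0,0,0,-0.3,-0.6,0,0],[0,0,0,-0.33,-0.44,0,0],[0,0,0,0,0,0,0]]' | grep time; python3 w.py
python3 - <<'E'
from h import *
exec(open("w.py").read().split("s=state()")[0].split("import *",1)[1])
for n,b in(("top",(368,215,395,260)),("scene",(345,230,375,260))):
    d=snapshot(n); np.savez(n+"4.npz",**d); Q=(depth(d,hsv(d,(0,130,80),(8,255,255),b))-O)@Z; k=Q[:,2]>.079
    print("knob",n,k.sum(),np.median(Q[k],0).round(4) if k.any() else 0)
    a=(depth(d,hsv(d,(5,120,40),(20,255,255),(240,100,400,290)))-O)@Z; print("amber z",len(a),np.percentile(a[:,2],[50,90,98]).round(4),"y,x",np.percentile(a,[1,99],axis=0)[:,:2].round(3).tolist())
E
```

```text
time_s: 15.75
t 15.75 local TCP mm [-108.  -107.   192.3] tip z 170.3 F local [ 0.1  1.1 -0.1] tool y deg -0.04 z tilt [-0.     0.002] w 0.001
knob top 0 0
amber z 4533 [0.1299 0.1328 0.1347] y,x [[-0.051, -0.045], [0.088, 0.102]]
knob scene 28 [-0.0689 -0.1083  0.0833]
amber z 3203 [0.1294 0.1338 0.1356] y,x [[-0.057, -0.063], [0.087, 0.105]]
```

```bash
python3 -m creep '[[0,0,0,0.02,0,0.4,0],[0,0,0,0,0,0.5,0],[0,0,0,0,0,0.5,0],[0,0,0,0,0,0.4,0],[0,0,0,0,0,0.2,0],[0,0,0,0,0,0.06,0],[0,0,0,0,0,0,0]]' | grep time; python3 w.py; python3 -m creep '[[0,0,0,0,0.12,0,0],[0,0,0,0,0.12,0,0],[0,0,0,0,0.1,0,0],[0,0,0,0,0.1,0,0],[0,0,0,0,0.1,0,0],[0,0,0,0,0.1,0,0]]' | grep time; python3 w.py
```

```text
time_s: 16.55
t 16.55 local TCP mm [-105.5 -104.6   88.9] tip z 66.9 F local [ 0.9 -0.  -0.5] tool y deg 0.04 z tilt [ 0. -0.] w 0.0
time_s: 17.15
t 17.15 local TCP mm [ -73.8 -104.6   88.6] tip z 66.6 F local [-2.   0.9  1.4] tool y deg 0.04 z tilt [-0. -0.] w 0.001
```

```bash
python3 -m creep '[[0,0,0,0,0.1,0,0],[0,0,0,0,0.1,0,0],[0,0,0,0,0.1,0,0],[0,0,0,0,0.06,0,0],[0,0,0,0,0.04,0,0],[0,0,0,0,0,0,0]]' | grep time; python3 w.py; python3 -m creep '[[0,0,0,0,0.04,0,0],[0,0,0,0,0,0,0]]' | grep time; python3 w.py;python3 -m creep '[[0,0,0,0,0.04,0,0],[0,0,0,0,0,0,0]]' | grep time; python3 w.py
```

```text
time_s: 17.75
t 17.75 local TCP mm [ -53.8 -104.7   88.6] tip z 66.6 F local [ 0.1 -0.2  0.3] tool y deg 0.03 z tilt [ 0. -0.] w 0.001
time_s: 17.95
t 17.95 local TCP mm [ -52.  -104.7   88.6] tip z 66.6 F local [ 0.4 -0.  -0.3] tool y deg 0.03 z tilt [ 0. -0.] w 0.0
time_s: 18.15
t 18.15 local TCP mm [ -50.1 -104.7   88.5] tip z 66.5 F local [-2.6 -0.2  1.5] tool y deg 0.04 z tilt [-0. -0.] w 0.0
```

```bash
python3 -m creep '[[0,0,0,0,0.03,0,0],[0,0,0,0,0,0,0],[0,0,0,0,0,0,0]]' | grep time; python3 w.py
```

```text
time_s: 18.45
t 18.45 local TCP mm [ -49.9 -104.6   88.3] tip z 66.3 F local [-11.6  -0.2   8.1] tool y deg 0.05 z tilt [-0.003  0.   ] w 0.0
```

The catch has hit its rear stop, at the predicted place. I'll back off, lift, and look once more.

```bash
python3 -m creep '[[0,0,0,0,-0.06,0,0],[0,0,0,0,-0.2,0,0],[0,0,0,0,-0.4,0,0],[0,0,0,0,-0.4,-0.2,0],[0,0,0,0,0,-0.6,0],[0,0,0,0,0,-0.8,0],[0,0,0,0,0,-0.8,0],[0,0,0,-0.4,-0.2,-0.4,0],[0,0,0,-0.6,-0.2,0,0],[0,0,0,-0.6,0,0,0],[0,0,0,-0.4,0,0,0],[0,0,0,0,0,0,0.5]]' | grep time; python3 w.py
python3 - <<'E'
from h import *
exec(open("w.py").read().split("s=state()")[0].split("import *",1)[1])
d=snapshot("scene"); Q=(depth(d,hsv(d,(0,130,80),(8,255,255),(335,220,375,260)))-O)@Z; k=Q[:,2]>.079
print("knob",k.sum(),np.median(Q[k],0).round(4) if k.any() else 0)
a=(depth(d,hsv(d,(5,120,40),(20,255,255),(240,100,400,290)))-O)@Z; print("amber z",np.percentile(a[:,2],[50,90,98]).round(4))
cv2.imwrite("pics/s5.png",cv2.resize(d["frame"][150:310,230:430],None,fx=3.5,fy=3.5,interpolation=2))
E
```

```text
time_s: 19.65
t 19.65 local TCP mm [-122.  -206.6  228.6] tip z 206.6 F local [-0.6  0.5  0.4] tool y deg -0.14 z tilt [0.001 0.001] w 0.006
knob 22 [-0.0377 -0.1082  0.084 ]
amber z [0.1295 0.1337 0.1352]
```

View pics/s5.png

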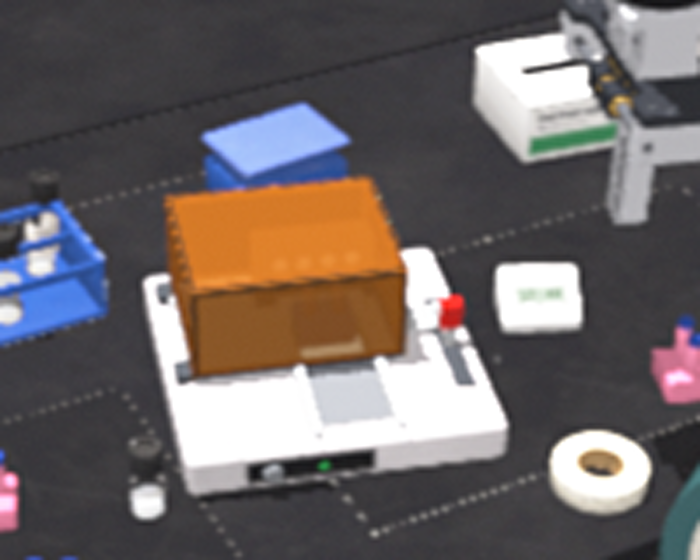

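The hood is shut, the stand is inside, and the bystanders haven't moved. The knob is at crop (452,310), but its depth median suggests only 31 mm of travel. I'll check that by casting rays at the mask centroid.

Run:
```python
from h import *
exec(open("w.py").read().split("s=state()")[0].split("import *",1)[1])
for n,b in(("scene",(340,220,375,260)),("top",(360,205,400,260))):
    a=load(n+"0.npz"); c=snapshot(n)
    for d in(a,c):
        m=cv2.bitwise_or(hsv(d,(0,110,60),(9,255,255),b),hsv(d,(170,110,60),(180,255,255),b)); r,q=np.nonzero(m)
        if len(r): print(n,len(r),(q.mean().round(1),r.mean().round(1)),[q.min(),r.min(),q.max(),r.max()],((plane(d,[(q.mean(),r.mean())],.075)-O)@Z).round(4))
```

```text
scene 63 (np.float64(361.7), np.float64(244.8)) [np.int64(358), np.int64(240), np.int64(365), np.int64(249)] [[-0.0636 -0.1079  0.075 ]]
scene 60 (np.float64(358.9), np.float64(238.5)) [np.int64(356), np.int64(234), np.int64(362), np.int64(243)] [[-0.0335 -0.108   0.075 ]]
top 54 (np.float64(378.7), np.float64(240.2)) [np.int64(375), np.int64(237), np.int64(382), np.int64(244)] [[-0.0623 -0.105   0.075 ]]
top 52 (np.float64(381.7), np.float64(226.8)) [np.int64(378), np.int64(223), np.int64(385), np.int64(230)] [[-0.0316 -0.1052  0.075 ]]
```

Both cameras put the knob at about -32 mm, against -31 mm when home. The finger contact gave -30.4 mm, with 11 N at a hard stop. The shorter travel means the catch started a few millimetres back of fully open. Handing in.

```bash
python3 -c "
from workcell import finish_job; print(finish_job())"
```

```text
the job is handed in; nothing more can be done
None
```

I pushed the stand against the rear fence, closed the hood gently until fully shut, pushed the catch back to its stop and let go; the job is handed in after about 20 s of robot time, with no verdict shown.

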